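Load the bead kiln and switch it on

TASK

Get the bead kiln ready and start it: lift the vent cap off the chimney and stand it upright in its round blue holder, swing the kiln door wide open by its handle, slide every bead tray on the bench in through the doorway so that the trays stand flat side by side on the kiln floor, handles towards the door, and swing the door fully shut. Only when all that is done, push the switch lever on the kiln's control box right over to the back. Carry the trays level so that the beads stay in, and leave everything else on the bench where it is.

Things in the scene. Friction and masses are not known exactly. Their poses are not given: they have to be found in the camera images.
- kiln: Fixed bench kiln, 240 (x) by 260 (y) by 155 mm high, green control box on its right (-y), box top at 100 mm. Origin: centre of underside; x points from door to back; front plane at x = -120 mm. Chamber: floor z 60 (running on as a ledge to x = -150), roof underside z 135, y from -115 to +115, back wall x = +105 mm. Three trays fit side by side at y = -73, 0, +73 mm.
- doorway (a point): Middle of the doorway at floor height, kiln point (-120, 0, 60) mm; axes as the kiln's.
- chimney_top (a point): Top centre of the white chimney on the kiln's roof, kiln point (-70, 0, 175) mm; the chimney is 30 mm wide and stands 20 mm above the roof. The cap hangs loosely over it.
- kiln_door (a joint): Angle of the door, rad: 0 shut, up to 1.8 open; stays where left. A green pan 258 mm wide, z 45 to 160 mm, hinged upright at the kiln's left (+y) front corner, swinging out towards the robot, then to its left. Outer face 64 mm in front of the kiln's front plane; the 48 mm hollow behind it takes the handles of the loaded trays.
- door_handle (a point): Grip point on the door handle, 145 mm above the table: an upright dark bar 12 mm thick on a bracket at its foot, free from 95 to 170 mm above the table, pinched from above; 42 mm from bar axis to door face. At 0 rad it lies 106 mm in front of the hinge axis and 200 mm to its right; axes turn with the door.
- door_hinge (a point): Point on the door's upright hinge axis at the same height as the grip point; axes turn with the door.
- cap: Terracotta vent cap: skirt 52 mm wide and 22 mm high, hollow below, with a dark wooden knob on top, 24 mm wide, from 22 to 56 mm above the origin. Origin: centre of the skirt's lower edge, z up. Weighs about 90 g. Starts on the chimney.
- holder: Blue round holder fixed on the table, an open shallow dish 80 mm wide, 14 mm high, inside 70 mm wide with its floor at 4 mm. Origin: centre of the underside.
- switch (a joint): Angle of the switch lever on the control box, rad: 0 leaning towards the front (off), 1.0 leaning to the back (on); it stays where it is left.
- switch_tip (a point): Centre of the red ball, 26 mm wide, at the end of the switch lever, which is 70 mm long and swings in the kiln's x-z plane about a pivot at kiln point (-100, -174, 122) mm.
- tray_red: White bead tray with red beads, 200 g: a 120 x 50 mm boat, 25 mm high, along x; a flat steel tongue in front (-x) carries an upright steel handle plate, 20 mm (x) by 12 mm (y), up to 80 mm above the underside. x from -105 to +60 mm in all. Origin: centre of the boat's underside. May be absent.
- tray_blue: White bead tray with blue beads, 200 g: a 120 x 50 mm boat, 25 mm high, along x; a flat steel tongue in front (-x) carries an upright steel handle plate, 20 mm (x) by 12 mm (y), up to 80 mm above the underside. x from -105 to +60 mm in all. Origin: centre of the boat's underside. May be absent.
- tray_yellow: White bead tray with yellow beads, 200 g: a 120 x 50 mm boat, 25 mm high, along x; a flat steel tongue in front (-x) carries an upright steel handle plate, 20 mm (x) by 12 mm (y), up to 80 mm above the underside. x from -105 to +60 mm in all. Origin: centre of the boat's underside. May be absent.
- tray_red_grip (a point): Grip point on the handle plate of the tray with red beads: 95 mm in front of the boat's centre, 60 mm above its underside (20 mm below the plate's top); pinch it across y.
- tray_blue_grip (a point): Grip point on the handle plate of the tray with blue beads: 95 mm in front of the boat's centre, 60 mm above its underside (20 mm below the plate's top); pinch it across y.
- tray_yellow_grip (a point): Grip point on the handle plate of the tray with yellow beads: 95 mm in front of the boat's centre, 60 mm above its underside (20 mm below the plate's top); pinch it across y.
- mug: White mug holding coloured glass rods, 76 mm wide, body 85 mm tall, rods to about 160 mm; not part of the job.
- frit_jar: Amber jar with a steel lid, 60 mm wide, 90 mm tall; not part of the job.
- enamel_jar: Green jar with a black lid, 56 mm wide, 80 mm tall; not part of the job.
- tin: Flat steel tin, 68 mm wide, 30 mm tall; not part of the job.
- marver: Black marver paddle with a wooden handle lying flat, 190 mm long, 18 mm high; not part of the job.
- shears: Pair of shears lying flat, 200 mm long, 7 mm high; not part of the job.
Things that resemble listed ones, but are neither listed nor needed, are in the scene too. What is shaped like the tray_yellow but turquoise is not meant.

How it is judged:
By the outcome, as a careful person would: the job done as asked, in the order asked, and still so for the second after the job is handed in, with the robot touching nothing.
Of tray_red, tray_blue, tray_yellow only 2 to 3 are there at a start; the rules pass over those that are not, and their reading is None.
At some moment in a run one of tray_red, tray_blue, tray_yellow may be knocked a few centimetres aside while the robot is not near it.
It also fails if it takes over 210 s, if anything falls off the work surface, if the arm or the gripper's body presses on something with over 40 N, if the wrist force passes 120 N, or if a joint passes its speed limit or range.

ROBOT

A 6-joint arm with a two-finger parallel gripper is mounted at the origin on the work surface. World frame = base frame: x ahead of the robot, y to its left, z up, the work surface at z = 0. Lengths are in m, angles in rad, forces in N, time in s.
With the tool pointing down it reaches from about 0.35 to 1 m from the base axis. Payload 7.1 kg.
Tool frame: the origin (TCP) lies between the finger pads; the fingertips stand 22 mm ahead of it and the grasp point (between the pads) lies 3 mm ahead of it; z points along the fingers, y is the line along which they close (so a half turn about z gives the same grasp; the last joint's range is limited). The gripper opens to 85 mm and grips with 20 to 120 N. Pads are 22 mm wide; open, the fingers measure 114 mm over their backs; the gripper's body (76 mm by 85 mm) begins 54 mm behind the grasp point. The pads swing forward as they close: fully open they stand 13 mm farther back than shut.
Start: joints at [1.273, 0.423, 1.63, -0, 1.089, -0.019], TCP at [0.172, 0.601, 0.253] pointing down, gripper open.
Joint ranges: [-3, 3], [-0.9, 2.11], [0.09, 2.58], [-1.31, 4.45], [0.11, 2.69], [-2.54, 2.54]. Speed limits (rad/s): [2.39, 2.39, 3.01, 3.14, 3.14, 3.14].

INTERFACE

Orientations are given as a rotation vector (axis times angle).
In Python, from rig import manip gives the robot as it stands. The module is installed in compiled form; this text tells all that it offers. Calls block until the motion is done:
- manip.move_to(position, orientation): joint-space move of the TCP to a pose.
- manip.servo_line(position, orientation=None, rate=0.15): straight line of the TCP; orientation=None keeps the orientation; rate is the mean speed in m/s.
- manip.set_joints(angles): joint-space move.
- manip.command_gripper(opening, f_grip=None): finger opening in m; f_grip is the grip in N (None keeps the last); returns when the fingers have stopped.
- manip.hold(seconds).
- manip.solve_ik(position, orientation): joint angles nearest the present ones, or None.
- manip.camera(name): name is "scene" or "top" or "wrist"; returns a dict with "image" (420x560x3 uint8, red, green, blue), "fx", "fy", "cx", "cy" (pixels), "cam_to_world" (4x4, takes a point from camera to world coordinates); the wrist camera has in their place "mount" (4x4, takes a point from camera to tool coordinates, whose origin is the TCP and whose axes are the flange's). Camera axes: x right, y down, z forward; pixel columns grow to the right and rows downward; lengths in m; the calibration is good to about 2 mm. The wrist camera is an equidistant fisheye: a pixel r from the principal point sees the ray r / f radians off the axis. A picture is of the moment at which its call begins: read the wrist's pose just before it. There is no depth.
A pose or a line that the arm cannot do raises manip.IKError and nothing moves.
- manip.sign_off(): hands the job in; it is judged then, once.
Readings, each from a call of its own:
- manip.get_time(): time.
- manip.get_joint_positions(): joint angles.
- manip.get_joint_vel(): joint speeds.
- manip.get_tau(): joint torques, N m.
- manip.get_position(): TCP position.
- manip.get_ee_rot(): TCP orientation.
- manip.get_contact_force(): force on the tool from outside, world axes, zero at the start.
- manip.get_torque(): the same for the moment, N m.
- manip.get_width(): finger opening in m.
- manip.get_grip_force(): force on a finger pad.
Only numpy, scipy, OpenCV 4.12 (cv2) and the standard library are available. Lean on these libraries where they do the work, as an engineer would, in place of code of your own. Each camera call takes 0.05 s, during which the arm holds its last target. There are 200 camera calls.

## Working session

There is one attempt and no reset: what is moved stays moved. The work goes in short steps, each a Python script; the robot and the scene stay as the last script left them, time stands still between calls to the robot, and variables do not carry over. Pictures are saved under pics/ and viewed, at most 14 in all, crops included, and the job is handed in when it is done.

```bash
mkdir -p pics
python3 - <<'E'
from rig import manip
import cv2,numpy as np,pickle
d={}
for n in("scene","top","wrist"):
    c=manip.camera(n);d[n]=c
    cv2.imwrite(f"pics/{n}0.png",cv2.resize(c["image"][:,:,::-1],(800,600),interpolation=cv2.INTER_CUBIC))
    print(n,c["fx"],c["fy"],c["cx"],c["cy"]);print(np.round(c.get("cam_to_world",c.get("mount")),4).tolist())
pickle.dump(d,open("d0.pkl","wb"));print(manip.get_time(),manip.get_ee_rot(),manip.get_position())
E
```

```text
scene 514.2315022550649 514.2315022550649 284.5064503386688 208.8545534542143
[[-0.6198, 0.6293, -0.4688, 1.2075], [0.7846, 0.4863, -0.3846, 0.507], [-0.0141, -0.6062, -0.7952, 1.2195], [0.0, 0.0, 0.0, 1.0]]
top 412.26407599781993 412.26407599781993 280.308623064877 212.40529961962
[[0.0225, -0.9784, 0.2055, 0.336], [-0.9997, -0.0216, 0.0066, -0.0152], [-0.002, -0.2056, -0.9786, 1.2567], [0.0, 0.0, 0.0, 1.0]]
wrist 325.19226210127806 325.19226210127806 279.51463996738977 210.42547515544686
[[-0.0007, -0.9463, -0.3233, 0.0842], [1.0, -0.0008, 0.0001, -0.0005], [-0.0003, -0.3233, 0.9463, -0.121], [0.0, 0.0, 0.0, 1.0]]
0.15 [-4.36461165e-01 -3.11093956e+00  1.80287089e-03] [0.17186736 0.60050355 0.25272447]
```

View pics/scene0.png

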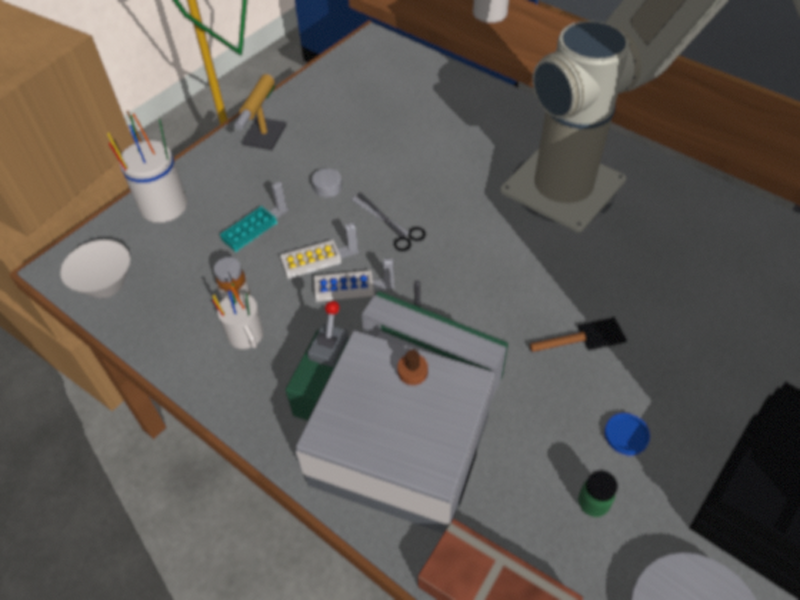

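View pics/top0.png

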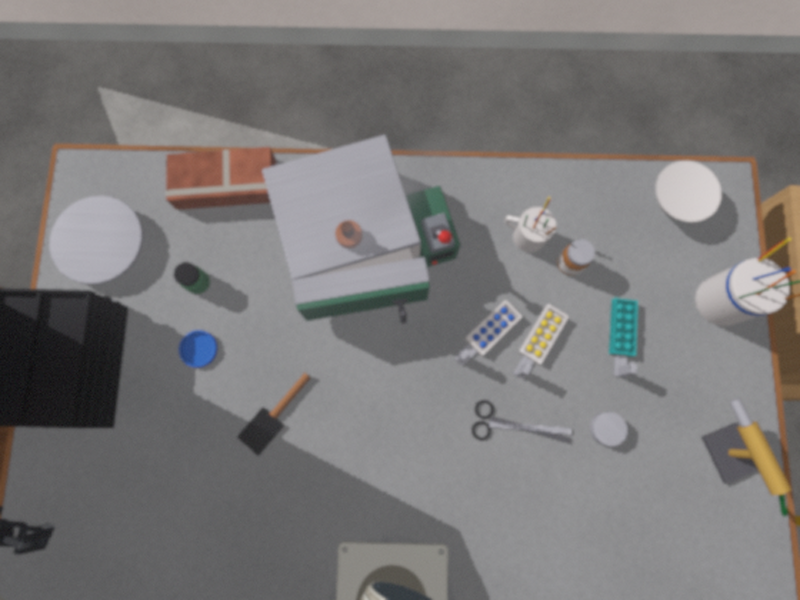

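Two trays are present: blue (495,328) and yellow (543,335). The turquoise one is the decoy. The kiln is turned, with the cap at (348,235) and the holder at (198,349). I'll enlarge the kiln and tray areas.

Run:
```python
import cv2,pickle
d=pickle.load(open("d0.pkl","rb"))
def crop(n,x,y,w,h,s,f):
    im=d[n]["image"][y:y+h,x:x+w,::-1];im=cv2.resize(im,None,fx=s,fy=s,interpolation=cv2.INTER_CUBIC)
    for i in range(0,w,20): cv2.putText(im,str(x+i),(i*s,10),0,.4,(0,255,255));cv2.line(im,(i*s,12),(i*s,18),(0,255,255))
    for i in range(0,h,20): cv2.putText(im,str(y+i),(0,i*s+4),0,.4,(0,255,255))
    cv2.imwrite(f,im)
crop("top",180,90,160,140,4,"pics/c1.png")
crop("top",310,190,140,100,5,"pics/c2.png")
crop("scene",200,190,160,180,3,"pics/c3.png")
```

```text
(no output)
```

View pics/c1.png

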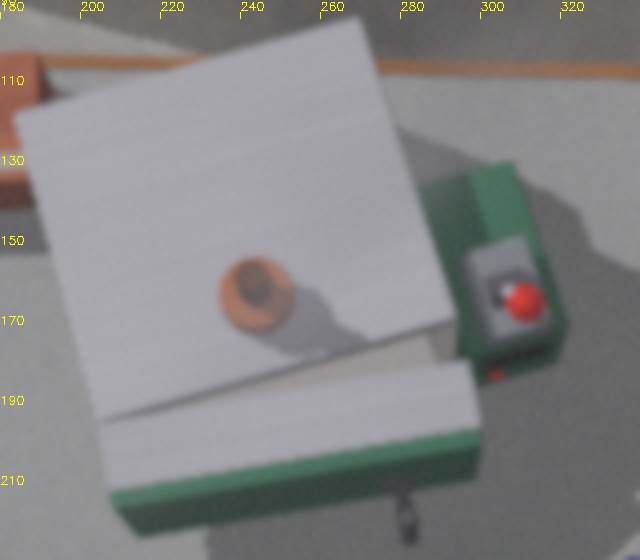

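View pics/c2.png

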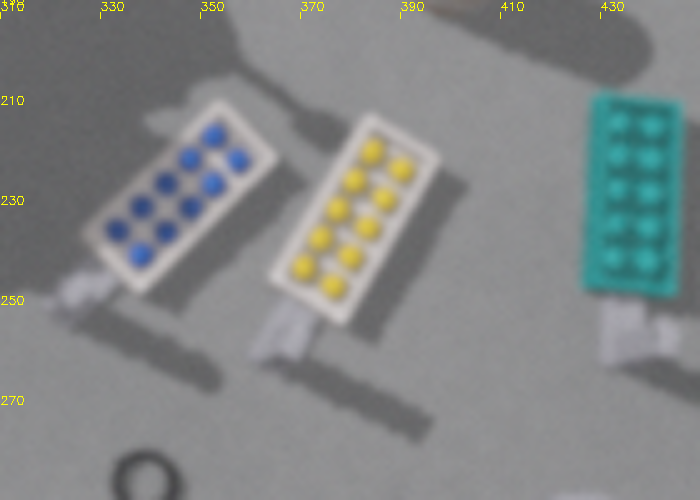

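View pics/c3.png

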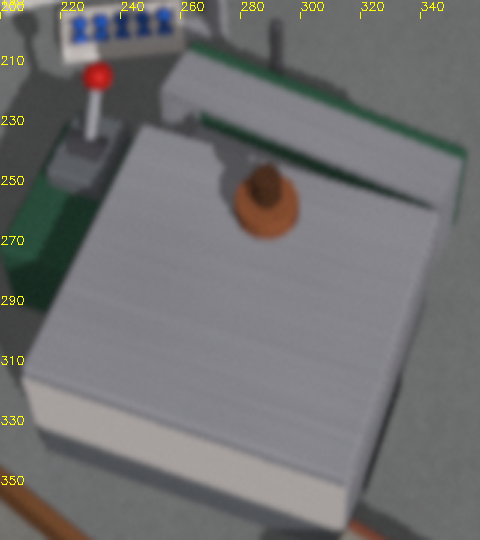

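```bash
cat > vis.py <<'E'
import numpy as np,pickle
from scipy.optimize import least_squares
D=pickle.load(open("d0.pkl","rb"))
def proj(n,P):
    c=D[n];T=np.linalg.inv(c["cam_to_world"]);p=(T[:3,:3]@np.asarray(P,float).T).T+T[:3,3]
    return np.c_[c["fx"]*p[:,0]/p[:,2]+c["cx"],c["fy"]*p[:,1]/p[:,2]+c["cy"]]
def unproj(n,uv,z):
    c=D[n];M=c["cam_to_world"];r=M[:3,:3]@np.array([(uv[0]-c["cx"])/c["fx"],(uv[1]-c["cy"])/c["fy"],1]);o=M[:3,3]
    return o+r*(z-o[2])/r[2]
def pl(q,P):
    P=np.asarray(P,float);c,s=np.cos(q[2]),np.sin(q[2])
    return np.c_[q[0]+c*P[:,0]-s*P[:,1],q[1]+s*P[:,0]+c*P[:,1],P[:,2]]
def fit(obs,q0):
    f=lambda q:np.concatenate([(proj(n,pl(q,P))-uv).ravel() for n,P,uv in obs])
    r=least_squares(f,q0,loss="soft_l1");return r.x,np.round(f(r.x).reshape(-1,2),1).tolist()
boat=[[.06,.025,.025],[.06,-.025,.025],[-.06,-.025,.025],[-.06,.025,.025]]
E
python3 - <<'E'
from vis import *
R=[[.12,.13,.155],[.12,-.13,.155],[-.12,-.13,.155],[-.12,.13,.155]]
k,r=fit([("top",R,np.array([[184,119],[270,94.2],[294.2,169.5],[205,195]])),("scene",R,np.array([[315,352.3],[208.3,316],[248.3,232.7],[344.3,260]]))],[.6,0.1,.2])
print("kiln",k.round(4),r)
h=pl(k,[[-.12,.13,0]])[0]
h2=pl(k,[[-.12,.129,0]])[0]
Dr=[[-.064,0,.16],[-.064,-.258,.16]]
f=lambda a:(proj("top",pl([h2[0],h2[1],k[2]+a[0]],Dr))-[[207.5,213],[300.5,197.5]]).ravel()
for s in(1,):
    a=least_squares(f,[-0.1]);print("door",a.x,a.fun.round(1),proj("top",pl([h2[0],h2[1],k[2]+a.x[0]],[[-.106,-.2,.17]])))
for n,uv in(("blue",[[354,209.6],[366,221.4],[337.6,248.8],[326,236.4]]),("yellow",[[383.6,212.4],[398.4,221.4],[378.6,255],[363.6,245.6]])):
    print(n,fit([("top",boat,np.array(uv))],[.5,-.2,-.5]))
print("holder",unproj("top",(138.6,244.3),.014),unproj("scene",(438.9,303),.014))
print("cap",pl(k,[[-.07,0,.175]]),"knob",unproj("top",(244.2,160.5),.213),"tops", proj("top",pl(k,[[-.07,0,.21]])),proj("scene",pl(k,[[-.07,0,.21]])))
print("ball",proj("top",pl(k,[[-.1-.07*np.sin(.5),-.174,.122+.07*np.cos(.5)]])),"obs 311.2 165")
E
```

```text
kiln [0.766  0.1191 0.3209] [[-1.9, -1.3], [-1.2, -1.0], [-0.6, -0.9], [-1.4, 0.2], [-0.0, -2.6], [-2.9, -3.4], [-2.2, -2.2], [1.2, -0.3]]
door [-0.08438846] [ 0.3  4.   0.  -0.1] [[283.11329453 215.73891754]]
blue (array([ 0.54794784, -0.20673808, -0.79314098]), [[0.0, 0.2], [-0.2, 0.1], [0.2, -0.3], [0.0, 0.1]])
yellow (array([ 0.53648483, -0.31263133, -0.54687745]), [[0.2, 0.3], [-0.3, -0.0], [-0.2, -0.3], [0.3, 0.1]])
holder [0.48869366 0.42064124 0.014     ] [0.49284821 0.4275959  0.014     ]
cap [[0.69956454 0.09700981 0.175     ]] knob [0.69401242 0.09094961 0.213     ] tops [[242.11305175 158.84023204]] [[287.63969285 248.72875436]]
ball [[310.82287623 165.38945273]] obs 311.2 165
```

Seen in the crops: the door is slightly ajar (about 0.1 rad) and its handle bar is near top px (281,213). The trays lie at yaws of -0.79 and -0.55. The two cameras disagree by a few mm, so I'll refine with the wrist camera from close range.

```bash
cat > rob.py <<'E'
import numpy as np,cv2,pickle
from rig import manip as m
from scipy.spatial.transform import Rotation as Ro
def ori(yaw):  # tool x at yaw, z down
    c,s=np.cos(yaw),np.sin(yaw);return Ro.from_matrix(np.array([[c,s,0],[s,-c,0],[0,0,-1]])).as_rotvec()
def shot(name=None):
    p=np.array(m.get_position());R=Ro.from_rotvec(m.get_ee_rot()).as_matrix();c=m.camera("wrist")
    T=np.eye(4);T[:3,:3]=R;T[:3,3]=p;c["T"]=T@c["mount"]
    if name: cv2.imwrite(f"pics/{name}.png",c["image"][:,:,::-1]);pickle.dump(c,open(f"{name}.pkl","wb"))
    return c
def wun(c,uv,z):
    d=np.array([uv[0]-c["cx"],uv[1]-c["cy"]]);r=np.hypot(*d);t=r/c["fx"]
    v=c["T"][:3,:3]@np.array([*(d/max(r,1e-9)*np.sin(t)),np.cos(t)]);o=c["T"][:3,3];return o+v*(z-o[2])/v[2]
def wpr(c,P):
    v=np.linalg.inv(c["T"])@np.append(P,1);t=np.arctan2(np.hypot(v[0],v[1]),v[2]);d=v[:2]/np.hypot(v[0],v[1])
    return d*t*c["fx"]+[c["cx"],c["cy"]]
def blob(im,f):
    r,g,b=[im[...,i].astype(int) for i in range(3)];k=f(r,g,b).astype(np.uint8)
    n,l,s,ce=cv2.connectedComponentsWithStats(k);i=1+np.argmax(s[1:,4]);return ce[i],s[i]
def st(): print("t",round(m.get_time(),1),"p",np.round(m.get_position(),4),"F",np.round(m.get_contact_force(),1),"w",round(m.get_width(),4),"gf",round(m.get_grip_force(),1),"q6",np.round(m.get_joint_positions()[5],2))
E
python3 - <<'E'
from rob import *
az=np.arctan2(.424,.49)
m.move_to([.49,.424,.35],ori(az+np.pi/2))
c=shot("w1");ce,s=blob(c["image"],lambda r,g,b:(b>90)&(b>1.8*r)&(b>1.4*g));print("holder",ce,s,wun(c,(s[0]+s[2]/2,s[1]+s[3]/2),.012))
m.move_to([.62,.09,.40],ori(np.arctan2(.09,.62)+np.pi/2))
c=shot("w2");
for nm,f,z in(("red",lambda r,g,b:(r>120)&(g<70)&(b<70),.183),("terra",lambda r,g,b:(r>90)&(r>1.5*g)&(r<3*g)&(r>1.7*b)&(g>40),.17)):
    ce,s=blob(c["image"],f);print(nm,ce,s,wun(c,(s[0]+s[2]/2,s[1]+s[3]/2),z))
cv2.imwrite("pics/w2b.png",cv2.resize(c["image"][:,:,::-1],(800,600),interpolation=cv2.INTER_CUBIC));st()
E
```

```text
holder [281.04634354 160.68664966] [ 254  134   55   54 2352] [0.48909708 0.42705026 0.012     ]
red [314.58091286 322.51037344] [306 314  18  18 241] [ 0.69179995 -0.0882637   0.183     ]
terra [472.8352      42.64213333] [ 452   14   41   64 1875] [0.82040933 0.29168218 0.17      ]
t 3.0 p [0.6197 0.0914 0.3997] F [0.  0.7 1.1] w 0.0858 gf 0.0 q6 -0.02
```

View pics/w2b.png

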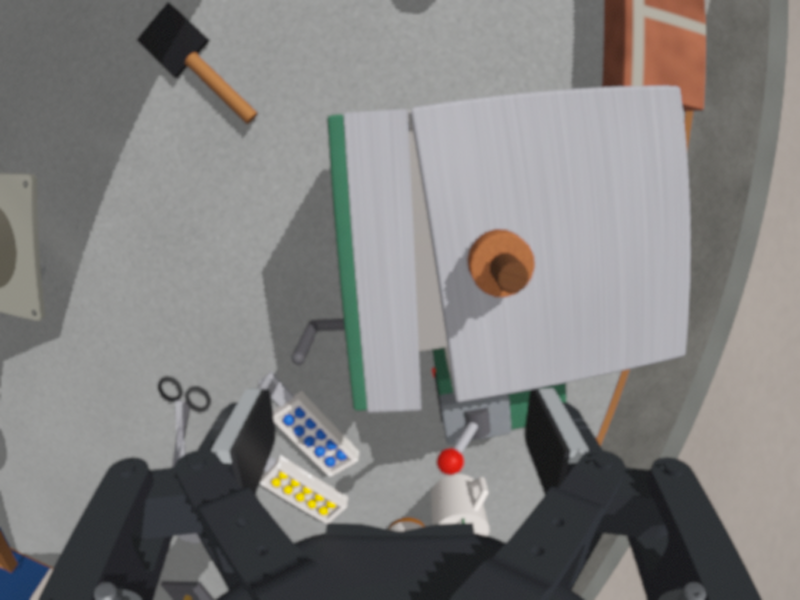

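The wrist view shows the roof corners at (412,108), (680,86), (686,355) and (457,402). The knob is at (510,273), the handle bar top at (299,357), and the outer top door corners at (330,115) and (358,411). Joint fit next.

Run:
```python
from vis import *
from rob import wpr,wun
c=pickle.load(open("w2.pkl","rb"))
R=[[-.12,.13,.155],[.12,.13,.155],[.12,-.13,.155],[-.12,-.13,.155]]
S=1/1.42857
uv=np.array([[412,108],[680,86],[686,355],[457,402]])*S
w=lambda P:np.array([wpr(c,p) for p in P])
f=lambda q:(w(pl(q,R))-uv).ravel()
r=least_squares(f,[.766,.119,.32]);k=r.x;print("kiln w",k.round(4),r.fun.round(1))
ball=[[-.1-.07*np.sin(.5),-.174,.122+.07*np.cos(.5)]]
print("ball",w(pl(k,ball)),"obs",450*S,461*S)
h=pl(k,[[-.12,.129,0]])[0]
Dr=[[-.064,0,.16],[-.064,-.258,.16],[-.106,-.2,.17]]
ou=np.array([[330,115],[358,411],[299,357]])*S
a=least_squares(lambda a:(w(pl([h[0],h[1],k[2]-a[0]],Dr))-ou).ravel(),[.1]);print("hinge",h,"door",a.x,a.fun.round(1))
print("handle",pl([h[0],h[1],k[2]-a.x[0]],[Dr[2]]),wun(c,ou[2],.17))
print("chim",pl(k,[[-.07,0,.175]]))
for z in(.155,.165,.175,.18,.19):print(z,"skirt top",wun(c,(501*S,263*S),z),"knob",wun(c,(510*S,273*S),z+.034))
for n,uv in(("top",[[184,119],[270,94.2],[294.2,169.5],[205,195]]),("scene",[[315,352.3],[208.3,316],[248.3,232.7],[344.3,260]])):
    ids=[3,0,1,2] if 0 else [1,2,3,0]
    print(n,(proj(n,pl(k,np.array(R)[ids]))-uv).round(1).tolist())
```

```text
kiln w [0.7652 0.12   0.3165] [-0.8 -0.4  0.9 -0.3  0.3  0.4  0.1  0.6]
ball [[315.71500366 322.48296667]] obs 315.000315000315 322.7003227003227
hinge [0.61103845 0.20521703 0.        ] door [0.11291417] [-1.8 -0.5 -1.5  0.3  0.5  3.3]
handle [[ 0.54765917 -0.01208246  0.17      ]] [ 0.54678024 -0.00768156  0.17      ]
chim [[0.69870283 0.09818453 0.175     ]]
0.155 skirt top [0.70280571 0.09431732 0.155     ] knob [0.70242326 0.09513942 0.189     ]
0.165 skirt top [0.7001849  0.09647949 0.165     ] knob [0.69954541 0.09749839 0.199     ]
0.175 skirt top [0.6975641  0.09864166 0.175     ] knob [0.69666756 0.09985735 0.209     ]
0.18 skirt top [0.6962537  0.09972274 0.18      ] knob [0.69522864 0.10103683 0.214     ]
0.19 skirt top [0.69363289 0.10188491 0.19      ] knob [0.69235079 0.10339579 0.224     ]
top [[-2.1, -1.3], [-1.3, -0.7], [-1.0, -0.4], [-2.0, 0.3]]
scene [[0.2, -2.5], [-2.5, -3.7], [-1.5, -2.4], [1.8, -0.0]]
```

```bash
cat >> rob.py <<'E'
K=np.array([.7653,.120,.3165])
def kw(x,y,z,k=K):
    c,s=np.cos(k[2]),np.sin(k[2]);return np.array([k[0]+c*x-s*y,k[1]+s*x+c*y,z])
def down(p,z0,z1,thr=3,step=.002,rate=.04):
    m.servo_line([*p[:2],z0]);f0=m.get_contact_force()[2];z=z0
    while z>z1 and m.get_contact_force()[2]-f0<thr:
        z-=step;m.servo_line([*p[:2],z],rate=rate)
    return z
E
python3 - <<'E'
from rob import *
p=[.698,.098]
m.command_gripper(.06,40)
o=ori(np.arctan2(p[1],p[0])+np.pi/2)
m.move_to([*p,.29],o);m.servo_line([*p,.206],rate=.1);st()
m.command_gripper(.0,40);st()
m.servo_line([*p,.26],rate=.08);st()
m.servo_line([*p,.33]);shot("w3")
h=[.489,.427]
m.move_to([*h,.2],ori(np.arctan2(h[1],h[0])+np.pi/2))
z=down(h,.066,.048,thr=3);st();print(z)
E
```

```text
t 5.0 p [0.6985 0.098  0.2067] F [-1.1 -0.   0.3] w 0.0599 gf 0.0 q6 -0.02
t 5.4 p [0.6984 0.098  0.2068] F [-0.5  0.4  3.6] w 0.0233 gf 39.2 q6 -0.02
t 6.2 p [0.6977 0.098  0.2596] F [-1.3 -0.6 -1.7] w 0.023 gf 39.2 q6 -0.02
t 11.4 p [0.4891 0.4271 0.0517] F [-4.8 -3.5 13.2] w 0.0231 gf 40.7 q6 -0.02
0.04999999999999999
```

Run:
```python
from rob import *
p=m.get_position()
m.servo_line([.489,.427,.0525],rate=.03);st()
m.command_gripper(.06);m.servo_line([.489,.427,.20]);c=shot("w4")
im=c["image"][:,:,::-1]
m.command_gripper(.034,80)
# look at the handle from closer
m.move_to([.545,-.01,.33],ori(.3165-.113+np.pi/2));c2=shot("w5")
cv2.imwrite("pics/m1.png",np.hstack([cv2.resize(im[60:360,80:480],(400,300)),cv2.resize(c2["image"][60:360,80:480,::-1],(400,300))]))
st()
```

```text
t 11.7 p [0.4891 0.4271 0.0526] F [-0.3 -0.  -0.4] w 0.0231 gf 39.2 q6 -0.02
t 15.4 p [ 0.5451 -0.0091  0.3296] F [0.3 0.7 0.3] w 0.0339 gf 0.0 q6 -0.24
```

View pics/m1.png

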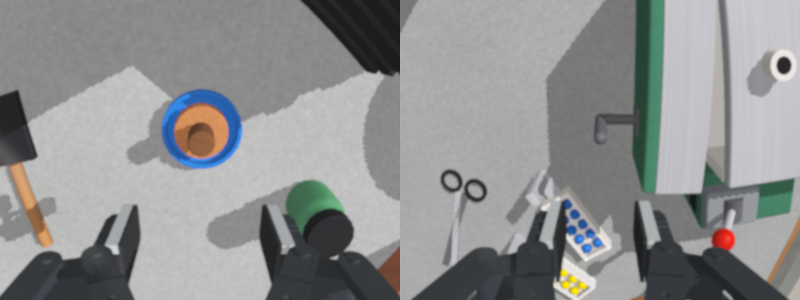

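The cap stands upright in the holder. The handle bar top shows at about (281,194) in the new wrist image, so I'll locate it and grip it.

Run:
```python
from rob import *
c=pickle.load(open("w5.pkl","rb"));h=kw(-.12,.129,0)
for v in(192,195):
    P=wun(c,(281,v),.17);d=P[:2]-h[:2];print(P,np.hypot(*d),"open",.3165+np.arctan2(-.2,-.106)-np.arctan2(d[1],d[0]))
```

```text
[ 0.5443038  -0.00434037  0.17      ] 0.21997386882221967 open 0.13771610225983455
[ 0.54487423 -0.00708063  0.17      ] 0.2224157212267246 open 0.13153077021339254
```

```bash
cat >> rob.py <<'E'
def hd(th,z):
    h=kw(-.12,.129,0);P=kw(-.12,.129,z,K)
    a=K[2]-th;c,s=np.cos(a),np.sin(a);return np.array([h[0]-.106*c+.2*s,h[1]-.106*s-.2*c,z]),ori(a+np.pi/2)
def swing(a,b,z,n,rate=.12,fmax=45):
    for t in np.linspace(a,b,n+1)[1:]:
        p,o=hd(t,z);m.servo_line(p,o,rate=rate);F=np.linalg.norm(m.get_contact_force())
        if F>fmax: print("force",F,"at",t);break
    return t
E
python3 - <<'E'
from rob import *
for t in np.linspace(.12,1.72,9):
    p,o=hd(t,.15);q=m.solve_ik(p,o);print(round(t,2),None if q is None else np.round(q,2))
p,o=hd(.125,.23);print(p);m.servo_line(p,o)
p,o=hd(.125,.15);m.servo_line(p,o,rate=.08);st()
m.command_gripper(0,60);st()
E
```

```text
0.12 [-0.04  0.45  1.87  0.    0.81 -0.24]
0.32 [-0.01  0.4   1.96 -0.    0.77 -0.01]
0.52 [ 0.04  0.36  2.04 -0.    0.74  0.24]
0.72 [ 0.12  0.33  2.1  -0.    0.72  0.52]
0.92 [ 0.21  0.3   2.14 -0.    0.7   0.82]
1.12 [ 0.32  0.3   2.14 -0.    0.7   1.12]
1.32 [ 0.42  0.31  2.12 -0.    0.71  1.43]
1.52 [ 0.52  0.34  2.08 -0.    0.72  1.72]
1.72 [ 0.58  0.38  2.01 -0.    0.75  1.99]
[ 0.54511411 -0.01127556  0.23      ]
t 17.4 p [ 0.5455 -0.0113  0.1505] F [-0.1 -0.2  0.3] w 0.0336 gf 0.0 q6 -0.23
t 17.7 p [ 0.5456 -0.0112  0.1507] F [-0.5 -0.   4.8] w 0.0106 gf 58.4 q6 -0.23
```

Run:
```python
from rob import *
p0=np.array(m.get_position())
print(swing(.125,1.72,.15,16,fmax=40));st()
m.command_gripper(.034);p=m.get_position();m.servo_line([p[0],p[1],.28],rate=.2)
p,o=hd(1.72,.15)
# look at trays: top view + wrist view above them
m.move_to([.46,-.16,.40],ori(-.7))
c=shot("w6");t=m.camera("top");pickle.dump({"top":t,"scene":m.camera("scene")},open("d1.pkl","wb"))
for nm,f in(("blue",lambda r,g,b:(b>110)&(b>1.6*r)&(b>1.3*g)),("yel",lambda r,g,b:(r>140)&(g>110)&(b<90))):
    print(nm,blob(t["image"],f))
cv2.imwrite("pics/m2.png",np.hstack([cv2.resize(c["image"][:,:,::-1],(480,360)),cv2.resize(t["image"][90:330,150:430,::-1],(320,274))[:360]]) if 0 else cv2.resize(c["image"][:,:,::-1],(800,600),interpolation=cv2.INTER_CUBIC))
cv2.imwrite("pics/t2.png",cv2.resize(t["image"][80:300,150:450,::-1],(800,587),interpolation=cv2.INTER_CUBIC));st()
```

```text
1.72
t 23.2 p [0.3955 0.2774 0.1506] F [-6.4  2.5 11.6] w 0.0104 gf 60.1 q6 1.99
blue (array([140.4587156, 244.       ]), array([125, 231,  27,  26, 218], dtype=int32))
yel (array([532.4339909 , 318.51896813]), array([510, 296,  42,  47, 659], dtype=int32))
t 26.2 p [ 0.4601 -0.1592  0.3997] F [-0.2 -0.5 -0.7] w 0.0341 gf 0.0 q6 1.91
```

View pics/m2.png

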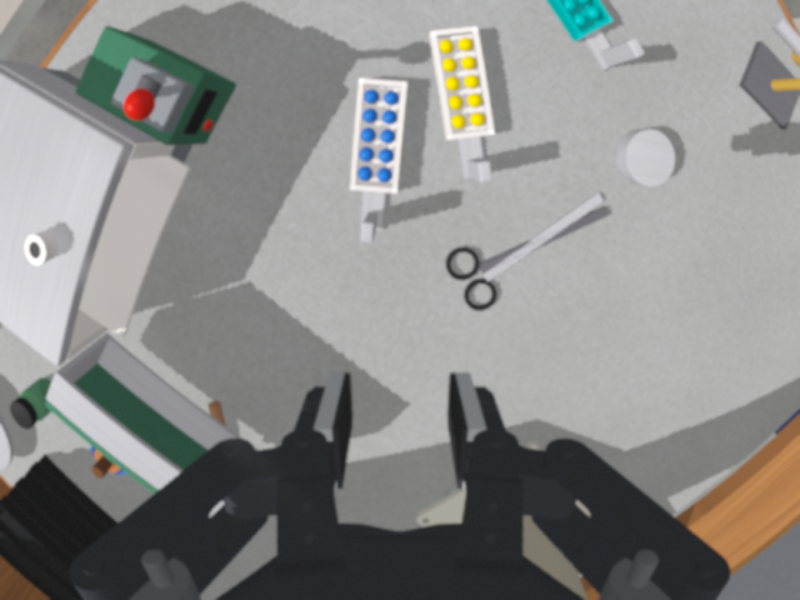

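View pics/t2.png

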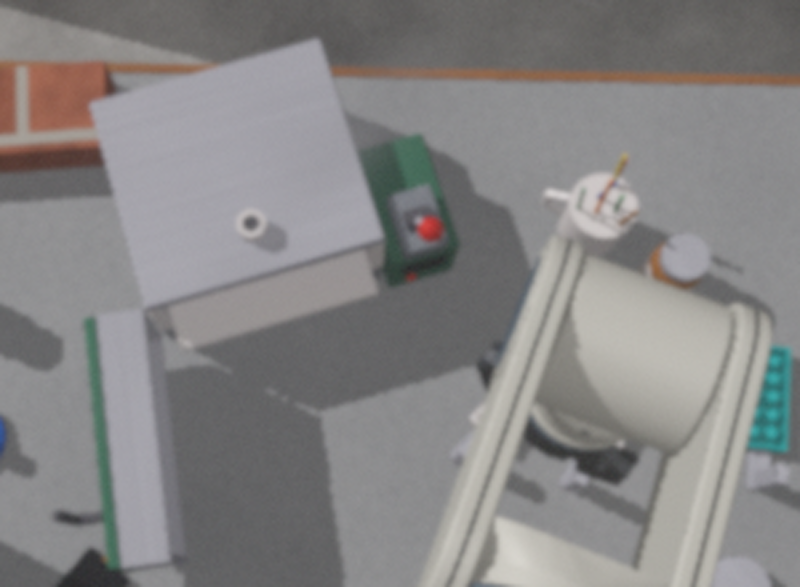

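The door is well open. Wrist image corners (800 px scale) for the trays: blue (359,79), (408,82), (398,193), (350,189); yellow (430,30), (478,27), (494,135), (445,140).

```bash
cat >> vis.py <<'E'
def wfit(c,uv,q0):
    from rob import wpr
    w=lambda P:np.array([wpr(c,p) for p in P]);S=.7
    r=least_squares(lambda q:(w(pl(q,boat))-np.array(uv)*S).ravel(),q0)
    g=pl(r.x,[[-.095,0,.08]])
    return r.x,np.abs(r.fun).max(),g[0],w(g)/S
E
python3 - <<'E'
from vis import *
c=pickle.load(open("w6.pkl","rb"))
print(wfit(c,[[359,79],[408,82],[398,193],[350,189]],[.548,-.207,-.79]))
print(wfit(c,[[430,30],[478,27],[494,135],[445,140]],[.536,-.31,-.55]))
E
```

```text
(array([ 0.54634557, -0.20448187, -0.78700528]), np.float64(0.5063492180276938), array([ 0.47927847, -0.13719886,  0.08      ]), array([[368.1575331 , 232.87597352]]))
(array([ 0.53506443, -0.30913244, -0.56191477]), np.float64(1.0077495206505205), array([ 0.45467197, -0.25851573,  0.08      ]), array([[482.37870434, 172.58892418]]))
```

```bash
cat >> rob.py <<'E'
GZ=.065  # TCP above tray underside when gripping
def pick(q):
    g=np.array([q[0]-.095*np.cos(q[2]),q[1]-.095*np.sin(q[2])]);o=ori(q[2]+np.pi)
    m.command_gripper(.045,90)
    m.move_to([*g,.2],o);m.servo_line([*g,.11]);m.servo_line([*g,GZ],rate=.08);st()
    m.command_gripper(0,90);st()
    m.servo_line([*g,GZ+.02],rate=.03);st()
    m.servo_line([*g,GZ+.09],rate=.08)
def load(y,x=-.14):
    o=ori(K[2]+np.pi)
    m.servo_line(kw(-.33,y,GZ+.09),o,rate=.08)
    m.servo_line(kw(-.33,y,GZ+.069),rate=.06)
    m.servo_line(kw(x,y,GZ+.069),rate=.08);st()
E
python3 - <<'E'
from rob import *
for p,o in(([.479,-.137,.06],ori(-.787+np.pi)),(kw(-.33,0,.13),ori(K[2]+np.pi)),(kw(-.14,-.073,.13),ori(K[2]+np.pi))):print(np.round(m.solve_ik(p,o),2))
pick([.5463,-.2045,-.787]);c=shot("w7")
cv2.imwrite("pics/w7b.png",c["image"][:,:,::-1])
E
```

```text
[-0.3   0.56  2.01 -0.    0.57 -1.09]
[ 0.01  0.38  2.09 -0.    0.68 -1.88]
[-0.01  0.61  1.63 -0.    0.9  -1.89]
t 30.4 p [ 0.4794 -0.1373  0.065 ] F [0.8 0.7 0.2] w 0.0447 gf 0.0 q6 -1.09
t 30.8 p [ 0.4798 -0.1374  0.0656] F [-0.1  1.1  6. ] w 0.0112 gf 88.1 q6 -1.09
t 31.6 p [ 0.4792 -0.1372  0.085 ] F [-0.1 -1.1 -1.1] w 0.0107 gf 87.5 q6 -1.09
```

Run:
```python
from rob import *
load(0)
z=down(kw(-.14,0,0),GZ+.067,GZ+.056,thr=4,step=.0015,rate=.03);print(z-GZ);st()
t=m.camera("scene")["image"][:,:,::-1]
cv2.imwrite("pics/s3.png",cv2.resize(t[150:350,150:420],(800,593),interpolation=cv2.INTER_CUBIC))
```

```text
t 37.9 p [0.632  0.0763 0.134 ] F [ 0.4 -0.1 -1.1] w 0.011 gf 87.5 q6 -1.79
0.0595
t 39.4 p [0.6324 0.0764 0.1257] F [-2.5 -0.7  7.8] w 0.0113 gf 89.2 q6 -1.79
```

View pics/s3.png

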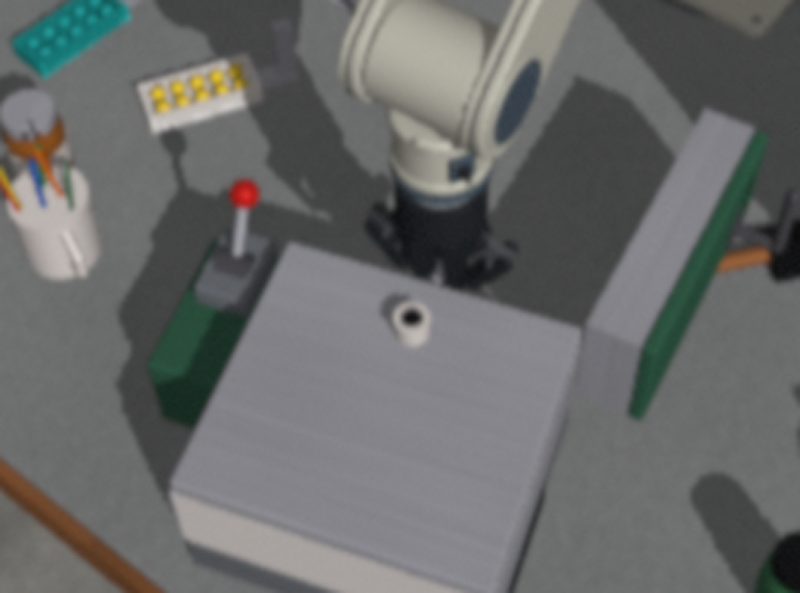

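The blue tray rests on the floor (contact at 60 mm) and nothing else has moved. I'll release it and re-measure yellow from the wrist, using the same viewpoint as before.

Run:
```python
from rob import *
m.command_gripper(.036);st()
m.servo_line(kw(-.142,0,.27),rate=.15)
m.move_to([.45,-.06,.40],ori(-.7))
c=shot("w8")
cv2.imwrite("pics/w8b.png",cv2.resize(c["image"][:,:,::-1],(800,600),interpolation=cv2.INTER_CUBIC));st()
```

```text
t 39.8 p [0.6323 0.0764 0.1244] F [-0.   0.8 -0.4] w 0.0361 gf 0.0 q6 -1.79
t 44.2 p [ 0.45   -0.06    0.3999] F [-0.8 -0.2 -0.5] w 0.0359 gf 0.0 q6 2.11
```

View pics/w8b.png

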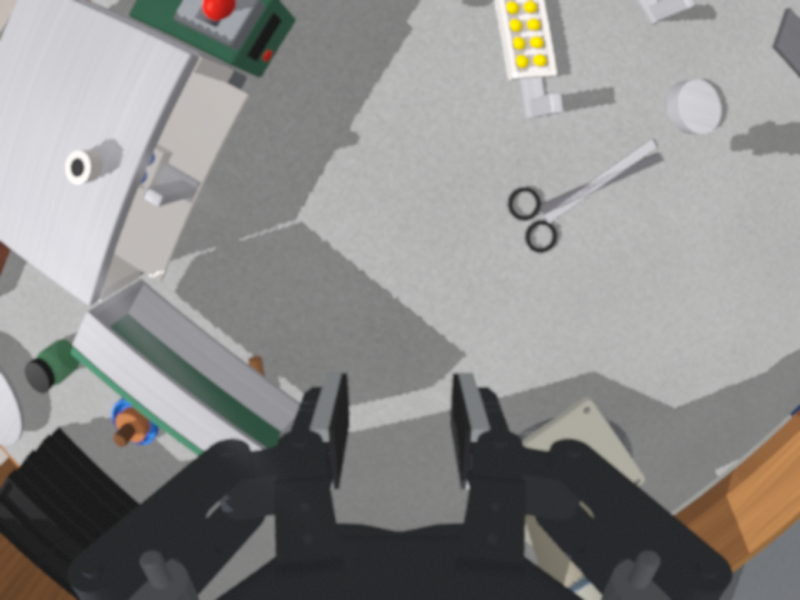

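The blue tray sits straight in the doorway, centred. The yellow front boat corners are at (508,78) and (555,75). I'll check these against the earlier pose.

Run:
```python
from vis import *
from rob import wpr,kw
c=pickle.load(open("w8.pkl","rb"))
for P in pl([.5351,-.3091,-.562],[[-.06,.025,.025],[-.06,-.025,.025],[-.095,0,.08]]):print(wpr(c,P)/.7)
print("blue plate top", wpr(c,kw(-.14,0,.14))/.7)
```

```text
[511.28064839  77.21133642]
[555.25877576  75.1324913 ]
[553.77194188 103.47159151]
blue plate top [152.1629549  196.46328939]
```

Run:
```python
from rob import *
pick([.5351,-.3091,-.562])
if m.get_width()>.008:
    load(-.073)
    z=down(kw(-.14,-.073,0),GZ+.067,GZ+.056,thr=4,step=.0015,rate=.03);print(z-GZ);st()
    m.command_gripper(.036);st()
    m.servo_line(kw(-.142,-.073,.27),rate=.15)
    m.move_to([.44,-.02,.40],ori(-.3))
    c=shot("w9")
    cv2.imwrite("pics/w9b.png",cv2.resize(c["image"][:,:,::-1],(800,600),interpolation=cv2.INTER_CUBIC))
st()
```

```text
t 49.0 p [ 0.4548 -0.2585  0.0649] F [ 0.6 -0.4  0.3] w 0.0447 gf 0.0 q6 -1.55
t 49.4 p [ 0.455  -0.2586  0.0656] F [-1.2  1.2  6.4] w 0.011 gf 87.9 q6 -1.55
t 50.2 p [ 0.4546 -0.2584  0.085 ] F [ 0.9  0.  -2.3] w 0.0108 gf 87.5 q6 -1.55
t 57.0 p [0.6547 0.007  0.134 ] F [ 0.4  0.2 -3.1] w 0.0114 gf 87.5 q6 -1.89
0.0595
t 58.5 p [0.6552 0.0071 0.1257] F [-2.9 -0.7  5.2] w 0.0107 gf 89.0 q6 -1.89
t 58.8 p [0.6551 0.0071 0.1245] F [-0.1 -0.1 -0.4] w 0.036 gf 0.0 q6 -1.89
t 63.1 p [ 0.4401 -0.02    0.3999] F [-0.2  0.1 -0.9] w 0.0365 gf 0.0 q6 1.8
```

View pics/w9b.png

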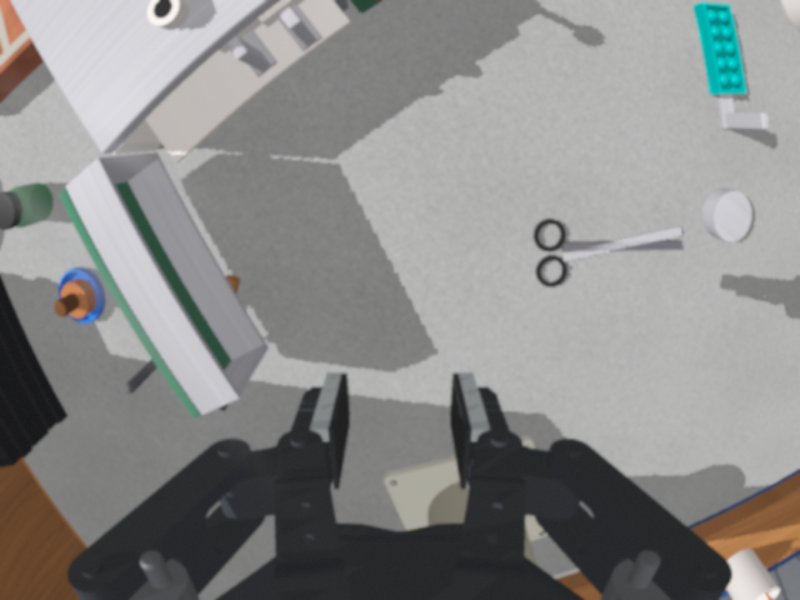

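Both trays stand side by side with their handle plates upright at (250,55) and (300,27). Closing the door now.

Run:
```python
from rob import *
p,o=hd(1.72,.28);m.move_to(p,o);p,o=hd(1.72,.15);m.servo_line(p,o,rate=.1);st()
m.command_gripper(0,60);st()
if m.get_width()>.007:
    print(swing(1.72,.06,.15,16,rate=.12,fmax=30));st()
    for t in np.arange(.05,-.021,-.01):
        p,o=hd(t,.15);m.servo_line(p,o,rate=.03);F=np.linalg.norm(m.get_contact_force());print(round(t,3),round(F,1))
        if F>22:break
```

```text
t 65.8 p [0.3966 0.2767 0.1505] F [0.1 0.7 0.1] w 0.0359 gf 0.0 q6 1.99
t 66.1 p [0.3964 0.2767 0.1506] F [-2.1 -0.9  5. ] w 0.0102 gf 58.4 q6 1.99
0.06
t 71.6 p [ 0.5596 -0.0137  0.1506] F [ 1.3  4.3 10.3] w 0.0106 gf 59.9 q6 -0.3
0.05 9.8
0.04 9.8
0.03 10.3
0.02 10.8
0.01 9.9
-0.0 12.3
-0.01 21.3
-0.02 31.8
```

The force rises from 0 rad on, so the door has hit its stop. I'll release it and look before throwing the switch.

Run:
```python
from rob import *
m.command_gripper(.034);p=m.get_position();m.servo_line([p[0],p[1],.28],rate=.15)
m.command_gripper(0,60)
b=kw(-.25,-.174,.30);m.move_to([.56,-.08,.36],ori(K[2]+np.pi/2))
c=shot("w10");ce,s=blob(c["image"],lambda r,g,b:(r>120)&(g<70)&(b<70));print(ce,s,wun(c,ce,.183),kw(-.134,-.174,.183))
cv2.imwrite("pics/w10b.png",cv2.resize(c["image"][:,:,::-1],(800,600),interpolation=cv2.INTER_CUBIC));st()
```

```text
[397.1075 236.19  ] [386 224  24  24 400] [ 0.691242   -0.08772514  0.183     ] [ 0.69211186 -0.08706399  0.183     ]
t 75.9 p [ 0.5596 -0.08    0.3597] F [ 0.5  0.  -0.3] w -0.0001 gf 0.0 q6 -0.48
```

View pics/w10b.png

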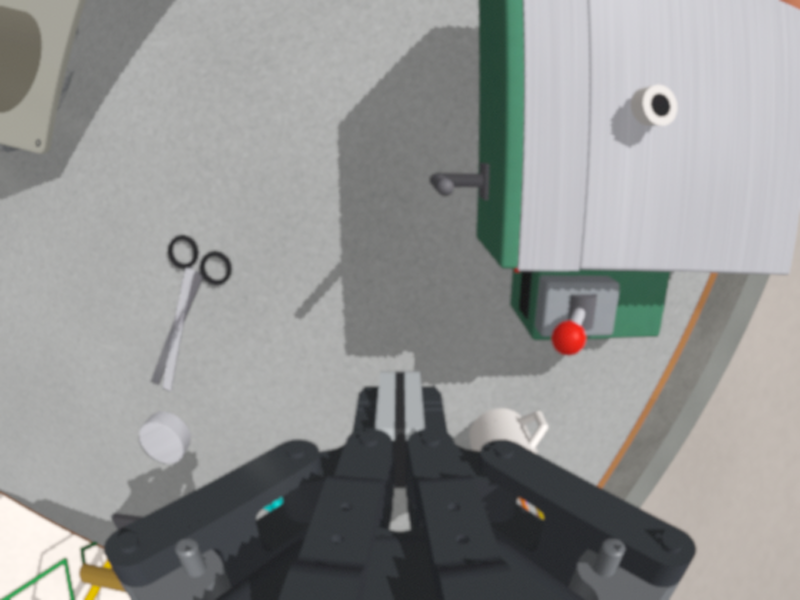

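The door is flush shut and the ball is at (569,338), matching the model. Pushing the lever with closed fingers.

Run:
```python
from rob import *
o=ori(K[2]+np.pi/2);z=.199
m.move_to(kw(-.19,-.174,.26),o);m.servo_line(kw(-.19,-.174,z),rate=.1);st()
m.servo_line(kw(-.165,-.174,z),rate=.08)
for x in np.arange(-.16,-.079,.004):
    m.servo_line(kw(x,-.174,z),rate=.05);F=m.get_contact_force();f=float(np.dot(F[:2],[np.cos(K[2]),np.sin(K[2])]));print(round(x,3),round(f,1),end="; ")
    if f<-20:break
m.servo_line(kw(-.18,-.174,z),rate=.1);m.servo_line(kw(-.18,-.174,.36),rate=.2)
m.move_to([.50,-.10,.38],ori(K[2]+np.pi/2))
c=shot("w11");ce,s=blob(c["image"],lambda r,g,b:(r>120)&(g<70)&(b<70));print(ce,s,wun(c,ce,.183),kw(-.066,-.174,.183))
im=np.vstack([c["image"],m.camera("scene")["image"]]);cv2.imwrite("pics/f.png",cv2.resize(im[:,:,::-1],(400,600),interpolation=cv2.INTER_AREA));st()
```

```text
t 77.3 p [ 0.6393 -0.1045  0.1997] F [-0.1 -0.6 -0.5] w 0.0003 gf 0.0 q6 -0.5
-0.16 0.3; -0.156 -5.8; -0.152 -11.9; -0.148 -0.5; -0.144 0.3; -0.14 0.5; -0.136 0.2; -0.132 -0.1; -0.128 1.2; -0.124 -0.1; -0.12 -0.3; -0.116 0.1; -0.112 0.3; -0.108 -0.1; -0.104 -0.2; -0.1 0.7; -0.096 0.6; -0.092 -2.0; -0.088 -13.8; -0.084 -27.2; [486.68604651 227.76744186] [478 219  18  19 258] [ 0.75521271 -0.0667169   0.183     ] [ 0.75673434 -0.06589951  0.183     ]
t 85.5 p [ 0.5009 -0.1001  0.3795] F [ 0.5 -0.2 -0.3] w -0.0002 gf 0.0 q6 -0.54
```

View pics/f.png

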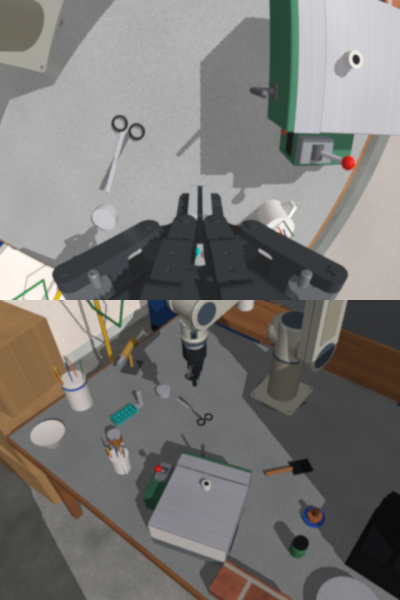

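The lever is fully back, the door is shut, the cap is upright in its holder, and the other objects are where they were.

```bash
python3 -c "
from rig import manip as m
m.hold(.3);print(m.sign_off())"
```

```text
the job is handed in; nothing more can be done
None
```

The job is handed in: cap upright in its holder, blue and yellow trays (the only two there) side by side on the kiln floor, door shut, then the switch pushed fully back, in about 86 s of robot time.

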